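# Clear the jam of press discs at the mouth of the feed rack

### The job

Two round wooden discs have jammed side by side in front of the narrow lane of the wooden feed rack. Gently nudge one of them back to free the mouth, then slide both discs one behind the other into the lane behind the disc already there, and press the row lightly but firmly up against the stop at the lane's far end. Keep the discs flat on the rack floor (slide, do not lift), do not force anything, and leave the other things where they stand.

Things in the scene. Friction and masses are not known exactly. Their poses are not given: they have to be found in the camera images.
- rack: light waxed wooden feed rack fixed to the table, 128x280 mm, floor 8 mm and wall tops 22 mm above the table (discs stand 20 mm over the walls, so fingers can push them there). y axis along the lane toward the stop, z up; origin on the table under the middle of the lane's mouth. Bay 102 mm wide from y=-130 to -60 mm, then straight walls narrow it to 46 mm at y=0. The jam locks harder if pushed toward the lane; back it slides freely
- lane_mouth (a point): middle of the lane's mouth on the rack floor, axes as the rack's. The lane is straight, 46 mm wide, from here to y=126 mm. From y=28 to 134 mm two aluminium keeper strips cover it (46 to 49 mm above the table, a 16 mm slot between them), so discs can only be slid in from the mouth
- stop: brass stop bar fixed across the lane under the keeper strips, 42x12x30 mm, a dark knob above the slot (top 68 mm above the table); its place varies. Origin at the centre of its underside, axes as the rack's. From its near face (y=-6 mm) a flat steel pad on an adjusting screw stands 3 to 21 mm toward the mouth; how far is not given and varies. The first disc meets this rigid pad: feel for it
- disc_lane: plain smoothly waxed round wooden disc, 40 mm in diameter, 34 mm tall, about 60 g, standing on its flat face on the rack floor so that its top is 42 mm above the table; origin at the centre of its underside, z up (its turn about z means nothing). It already stands somewhere in the lane under the keeper strips, short of the stop; it is pushed on by the disc behind it
- disc_a: plain smoothly waxed round wooden disc, 40 mm in diameter, 34 mm tall, about 60 g, standing on its flat face on the rack floor so that its top is 42 mm above the table; origin at the centre of its underside, z up (its turn about z means nothing). One of the two jammed discs, on the rack's +x side, its centre about 45 mm before the lane's mouth and 20 mm off the middle
- disc_b: plain smoothly waxed round wooden disc, 40 mm in diameter, 34 mm tall, about 60 g, standing on its flat face on the rack floor so that its top is 42 mm above the table; origin at the centre of its underside, z up (its turn about z means nothing). The other jammed disc, on the rack's -x side
- jigger: slim double-ended steel measuring cup, 41 mm across, 100 mm tall; bystander, origin at the centre of its underside
- mould: wooden press mould bar 58x160x27 mm; bystander, origin at the centre of its underside
- bottle_green: small round dropper bottle with white cap, 25 mm across, 68 mm tall; bystander, origin at the centre of its underside
- bottle_yellow: another such small dropper bottle, 25 mm across, 68 mm tall; bystander, origin at the centre of its underside
- small_bowl: grey metal bowl 160 mm across, 56 mm high; bystander, origin at the centre of its underside

How it is judged:
On the way, in this order (a step that is already met when the one before it is completed fails the run):
1. one of the two jammed discs has been nudged back, its centre at least 65 mm before the lane's mouth (y of any of disc_a, disc_b in the frame of rack below -0.065 m), for 0.1 s.
2. the three discs stand in one row and the row is pressed against the stop with more than 3 N (y of disc_lane in the frame of stop above -0.05 m and ((horizontal distance between disc_lane and disc_a below 0.0435 m and horizontal distance between disc_a and disc_b below 0.0435 m and y of disc_b in the frame of stop above -0.132 m) or (horizontal distance between disc_lane and disc_b below 0.0435 m and horizontal distance between disc_b and disc_a below 0.0435 m and y of disc_a in the frame of stop above -0.132 m)) and contact force between disc_lane and stop above 3 N), for 0.2 s.
At the end, for the whole second after the job is handed in: the three discs stand in single file in the lane and its mouth, closed up (centres of neighbours within 43.5 mm), the first still at the stop (centre within 50 mm of the bar's centre, the last within 132 mm), all flat on the rack floor, at rest (y of disc_lane in the frame of stop above -0.05 m and ((horizontal distance between disc_lane and disc_a below 0.0435 m and horizontal distance between disc_a and disc_b below 0.0435 m and y of disc_b in the frame of stop above -0.132 m) or (horizontal distance between disc_lane and disc_b below 0.0435 m and horizontal distance between disc_b and disc_a below 0.0435 m and y of disc_a in the frame of stop above -0.132 m)) and z of each of disc_lane, disc_a, disc_b in the frame of rack below 0.011 m and linear speed of each of disc_lane, disc_a, disc_b below 0.01 m/s and angle between each of disc_lane, disc_a, disc_b's own z axis and vertical below 0.1 rad); the robot touches nothing.
It fails at once if a disc is pressed against the rack or the stop with more than 20 N (contact force between any of disc_lane, disc_a, disc_b and rack above 20 N or contact force between any of disc_lane, disc_a, disc_b and stop above 20 N).
It fails at once if the robot presses on the rack or the stop with more than 20 N (contact force between any of the arm, the fingers and rack above 20 N or contact force between any of the arm, the fingers and stop above 20 N).
It fails at once if a disc is lifted more than 10 mm off the rack floor or tipped (z of any of disc_lane, disc_a, disc_b in the frame of rack above 0.018 m or angle between any of disc_lane, disc_a, disc_b's own z axis and vertical above 0.35 rad).
It fails at once if a bystander is moved more than 20 mm (distance of any of jigger, mould, bottle_green, bottle_yellow, small_bowl from where it was at the start of the episode above 0.02 m).
It also fails if it takes over 58 s, if anything falls off the work surface, if the arm or the gripper's body presses on something with over 40 N, if the wrist force passes 120 N, or if a joint passes its speed limit or range.

### The arm

A 6-joint arm with a two-finger parallel gripper is mounted at the origin on a cart in front of the work surface, level with it; the furniture and walls round the work are solid. World frame = base frame: x ahead of the robot, y to its left, z up, the work surface at z = 0. Lengths are in m, angles in rad, forces in N, time in s.
With the tool pointing down it reaches from about 0.275 to 0.75 m from the base axis. Payload 10.2 kg.
Tool frame: the origin (TCP) lies midway between the tips of the shut fingers; the grasp point (between the pads) lies 19 mm behind it (env.hold_point_z is the distance from the TCP to the grasp point, in m); z points along the fingers, y is the line along which they close (so a half turn about z gives the same grasp; the last joint's range is limited). The gripper opens to 85 mm and grips with 20 to 120 N. Pads are 22 mm wide; open, the fingers measure 114 mm over their backs; the gripper's body (76 mm by 85 mm) begins 54 mm behind the grasp point. The pads swing forward as they close: fully open they stand 13 mm farther back than shut.
Start: joints at [-1.518, 0.313, 1.498, -0, 1.331, -0.223], TCP at [0.143, -0.505, 0.231] pointing down, gripper open.
Joint ranges: [-2.94, 2.94], [-0.97, 2.17], [0.19, 2.56], [-1.23, 4.37], [0.02, 3.11], [-2.88, 2.88]. Speed limits (rad/s): [2.39, 2.39, 3.01, 3.14, 3.14, 3.14].

### API

Orientations are given as a unit quaternion [x, y, z, w].
In Python, from bench import env, kinematics, monitor, eyes, job gives the robot as it stands. The module is installed in compiled form; this text tells all that it offers. Calls block until the motion is done:
- env.reach(position, orientation): joint-space move of the TCP to a pose.
- env.movel(position, velocity=0.15, frame=None, guard=None): straight line of the TCP; frame=None keeps the orientation; velocity is the mean speed in m/s. With guard (N) it stops when the force on the tool has changed by that much, and returns True; else False.
- env.set_joints(angles): joint-space move.
- env.release() and env.close_gripper(effort=None): open the fingers fully, or close them until they stop; effort is the grip in N (None keeps the last).
- env.hold(seconds).
- kinematics.ik(position, orientation): joint angles nearest the present ones, or None.
- monitor.sense(): the state.
- eyes.grab_frame(name): name is "scene" or "side" or "wrist"; returns a dict with "frame" (420x560x3 uint8, red, green, blue), "mtx" (3x3 intrinsics, pixels), "k1" (the pictures are not rectified: a ray, as slopes to the right and down, at radius r is drawn at 1 + k1 r^2 times it, then the intrinsics apply), "view" (4x4, takes a point from world to camera coordinates). Camera axes: x right, y down, z forward; pixel columns grow to the right and rows downward; lengths in m; the calibration is good to about 2 mm. A picture is of the moment at which its call begins. There is no depth.
A pose or a line that the arm cannot do raises env.MotionError and nothing moves.
- job.hand_in(): hands the job in; it is judged then, once.
The state is a dict: "clock": time; "joints": joint angles; "qvel": joint speeds; "joint_efforts": joint torques, N m; "position": TCP position; "ee_rot": TCP orientation; "contact_force": force on the tool from outside, world axes, zero at the start; "ft_torque": the same for the moment, N m; "finger_gap": opening from 0.0 (shut) to 1.0 (fully open); "gripper_force": force on a finger pad.
Only numpy, scipy, OpenCV 4.12 (cv2) and the standard library are available. Lean on these libraries where they do the work, as an engineer would, in place of code of your own. Each camera call takes 0.05 s, during which the arm holds its last target. There are 200 camera calls.

## Working session

There is one attempt and no reset: what is moved stays moved. The work goes in short steps, each a Python script; the robot and the scene stay as the last script left them, time stands still between calls to the robot, and variables do not carry over. Pictures are saved under pics/ and viewed, at most 10 in all, crops included, and the job is handed in when it is done.

```bash
mkdir -p pics && python3 - <<'E'
from bench import env,monitor,eyes
import cv2,numpy as np
for n in ["scene","side","wrist"]:
    d=eyes.grab_frame(n); cv2.imwrite(f"pics/{n}0.png",d["frame"][:,:,::-1])
    np.savez(f"pics/{n}0.npz",**d)
    print(n,d["mtx"].round(1).tolist(),d["k1"],d["view"].round(3).tolist())
print(monitor.sense())
E
```

```text
scene [[401.6, 0.0, 278.0], [0.0, 401.6, 206.6], [0.0, 0.0, 1.0]] -0.09125397063294095 [[0.859, -0.512, 0.018, -0.456], [-0.32, -0.564, -0.761, 0.232], [0.4, 0.648, -0.648, 0.937], [0.0, 0.0, 0.0, 1.0]]
side [[419.7, 0.0, 274.5], [0.0, 419.7, 217.9], [0.0, 0.0, 1.0]] -0.004841734488110544 [[-0.985, -0.172, 0.01, 0.561], [-0.073, 0.365, -0.928, 0.066], [0.156, -0.915, -0.372, 0.984], [0.0, 0.0, 0.0, 1.0]]
wrist [[297.4, 0.0, 284.2], [0.0, 297.4, 206.5], [0.0, 0.0, 1.0]] -0.013975796601547193 [[0.273, -0.962, -0.001, -0.523], [-0.927, -0.263, 0.269, -0.036], [-0.259, -0.073, -0.963, 0.377], [0.0, 0.0, 0.0, 1.0]]
{'clock': 0.15, 'joints': array([-1.51836867e+00,  3.13348120e-01,  1.49823344e+00, -2.08025752e-05,
        1.33101793e+00, -2.23394192e-01]), 'qvel': array([ 5.06624206e-05, -2.50246797e-03, -3.98036381e-03, -1.46836269e-06,
       -4.65716044e-04,  1.25816181e-04]), 'joint_efforts': array([ 1.48491177e-03, -4.12367427e+01, -2.59797961e+01, -2.33769124e-04,
        3.15715057e-03, -9.26063279e-06]), 'position': array([ 0.14295336, -0.50496682,  0.23086387]), 'ee_rot': array([ 9.90504886e-01,  1.37476610e-01,  3.29156115e-05, -5.02439606e-04]), 'contact_force': array([0.39414448, 0.57095938, 0.17925925]), 'ft_torque': array([-0.01109003, -0.01446257,  0.01406   ]), 'gripper_force': 0.0, 'finger_gap': 1.0006053418243392}
```

View pics/scene0.png

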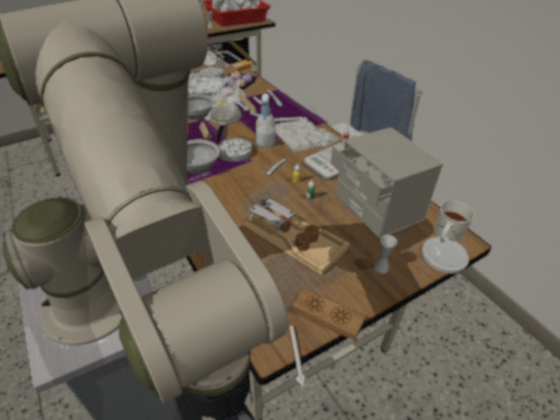

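View pics/side0.png

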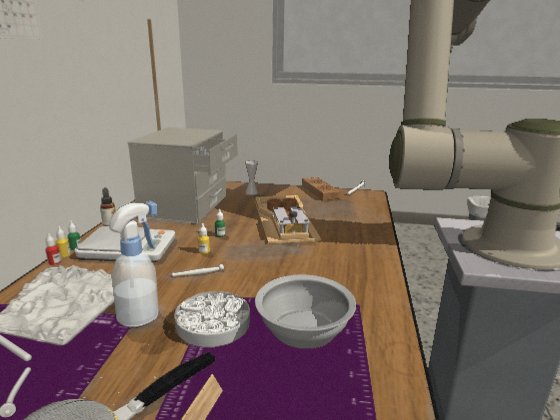

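The scene picture shows the rack at about (295,240), its lane toward the left, with dark discs at about (305,235). The side picture shows the keepers at about (292,218). I'll convert these to world positions and get a closer wrist view.

```bash
cat > h.py <<'E'
import numpy as np,cv2
def ray(d,u,v):
    K=d["mtx"];x=(u-K[0,2])/K[0,0];y=(v-K[1,2])/K[1,1]
    rd=np.hypot(x,y);r=rd
    for _ in range(30): r=rd/(1+float(d["k1"])*r*r)
    s=r/rd if rd>0 else 1
    V=d["view"];R=V[:3,:3]
    return -R.T@V[:3,3], R.T@np.array([x*s,y*s,1])
def pt(d,u,v,z):
    o,q=ray(d,u,v);return o+q*(z-o[2])/q[2]
def proj(d,p):
    V=d["view"];c=V[:3,:3]@np.asarray(p)+V[:3,3];x,y=c[0]/c[2],c[1]/c[2];s=1+float(d["k1"])*(x*x+y*y)
    K=d["mtx"];return np.array([K[0,0]*x*s+K[0,2],K[1,1]*y*s+K[1,2]])
def Q(psi):  # tool down, tool y axis horizontal at angle psi+... : tool x=(cos,sin,0)
    from scipy.spatial.transform import Rotation as R
    return (R.from_euler('z',psi)*R.from_euler('x',np.pi)).as_quat()
E
python3 - <<'E'
import numpy as np,cv2
from h import *
s=dict(np.load("pics/scene0.npz"));t=dict(np.load("pics/side0.npz"))
for u,v in [(244,235),(322,270),(350,243),(305,235)]: print(pt(s,u,v,.022).round(3))
for u,v in [(292,218),(267,241),(316,238),(258,198),(297,196)]: print(pt(t,u,v,.022).round(3))
a=cv2.resize(s["frame"][165:345,225:405,::-1],None,fx=4,fy=3.3,interpolation=3)
a=cv2.resize(s["frame"][180:285,230:370,::-1],None,fx=5.7,fy=5.7,interpolation=2)
cv2.imwrite("pics/sc_crop.png",a)
E
```

```text
[0.424 0.003 0.022]
[ 0.537 -0.206  0.022]
[ 0.658 -0.166  0.022]
[ 0.569 -0.08   0.022]
[ 0.528 -0.019  0.022]
[0.564 0.13  0.022]
[0.457 0.092 0.022]
[ 0.645 -0.154  0.022]
[ 0.536 -0.195  0.022]
```

View pics/sc_crop.png

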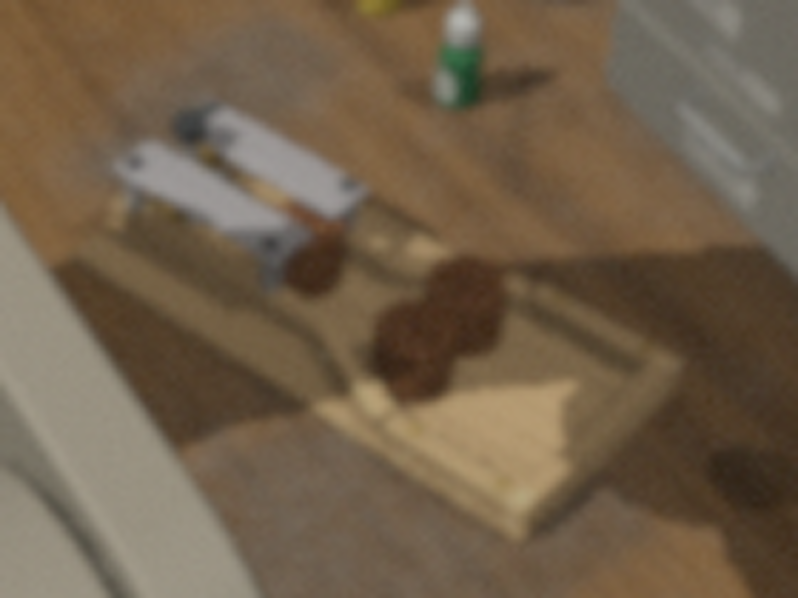

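```bash
python3 - <<'E'
import numpy as np,cv2
from h import *
from bench import env,eyes,monitor
w=dict(np.load("pics/wrist0.npz"))
s=monitor.sense();p=s["position"]
o,q=ray(w,284,206);g=pt(w,284,206,.022);print("cam rel",o-p,"look rel",g-p)
psi=0.29
tgt=np.array([.55,-.035]) ; xy=tgt-(g-p)[:2]; print(xy)
env.reach([xy[0],xy[1],.231],Q(psi))
d=eyes.grab_frame("wrist");np.savez("pics/w1.npz",**d);cv2.imwrite("pics/w1.png",cv2.resize(d["frame"][:,:,::-1],(800,600),interpolation=2))
print(monitor.sense()["position"],monitor.sense()["clock"])
E
```

```text
cam rel [0.06462887 0.01949158 0.14168279] look rel [-0.02922724 -0.00653077 -0.20886387]
[ 0.57922724 -0.02846923]
[ 0.57916775 -0.02929708  0.23100142] 2.5
```

View pics/w1.png

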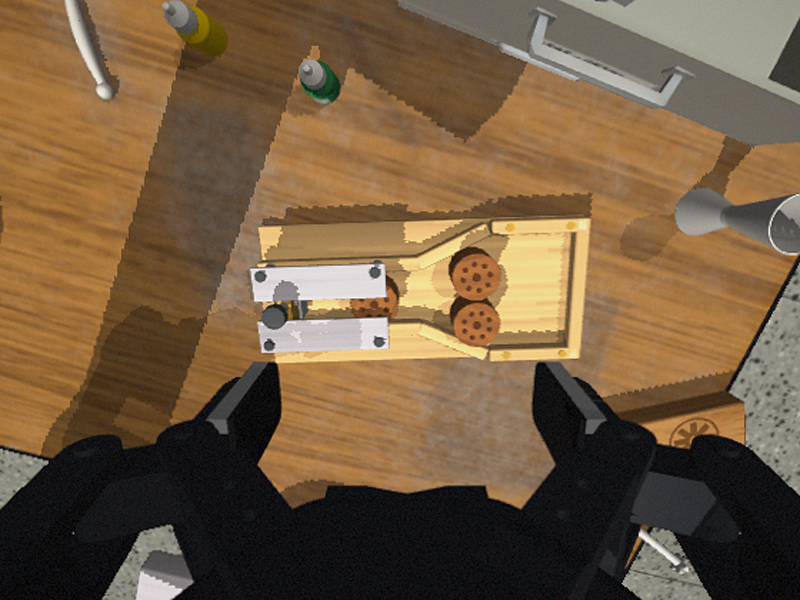

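The wrist picture, scaled 800x600, shows:
- The jammed discs are at (475,276) and (477,322).
- The lane disc is at about (376,295) under the strips, which span (251..389).
- The knob is at (274,316), and the rack's bay-end corners are at (590,218) and (578,358).

```bash
python3 - <<'E'
import numpy as np
from h import *
from scipy.optimize import least_squares
d=dict(np.load("pics/w1.npz"));k=1.4286
P=lambda u,v,z:pt(d,u/k,v/k,z)
obs=[((590,218),(.064,-.14,.022)),((578,358),(-.064,-.14,.022)),((260,227),(.064,.14,.022)),
]
# strips: midlines of ends
R0=np.array([.55,-.035,.29])
def w(r,x,y):
    c,s=np.cos(r[2]),np.sin(r[2]);return np.array([r[0]+c*x-s*y,r[1]+s*x+c*y])
sl=[P(251,269,.049)[:2],P(262,353,.049)[:2],P(385,264,.049)[:2],P(389,347,.049)[:2]]
def f(r):
    e=[P(*o[0],o[1][2])[:2]-w(r,*o[1][:2]) for o in obs]
    e.append((sl[0]+sl[1])/2-w(r,0,.134));e.append((sl[2]+sl[3])/2-w(r,0,.028))
    return np.concatenate(e)
r=least_squares(f,R0).x;print(r,(f(r)*1000).round(1))
c,s=np.cos(r[2]),np.sin(r[2])
inv=lambda q:np.array([[c,s],[-s,c]])@(q[:2]-r[:2])
for n,u,v,z in [("a",475,274,.042),("b",477,321,.042),("lane",376,295,.042),("knob",274,316,.068)]:
    q=P(u,v,z);print(n,q.round(4),(inv(q)*1000).round(1))
np.save("rack.npy",r)
E
```

```text
[ 0.55227428 -0.05151456  0.31862577] [-1.8  1.8  1.8  3.   1.7 -6.8 -1.4  0.2 -0.3  1.9]
a [ 0.5872 -0.0831  0.042 ] [ 23.3 -41. ]
b [ 0.5502 -0.0977  0.042 ] [-16.4 -43.2]
lane [ 0.5479 -0.0121  0.042 ] [ 8.2 38.8]
knob [0.5176 0.0577 0.068 ] [  1.3 114.6]
```

```bash
python3 - <<'E'
import numpy as np
from h import *
from scipy.optimize import least_squares
d=dict(np.load("pics/w1.npz"));k=1.4286
P=lambda u,v,z:pt(d,u/k,v/k,z)
def w(r,x,y):
    c,s=np.cos(r[2]),np.sin(r[2]);return np.array([r[0]+c*x-s*y,r[1]+s*x+c*y])
g=lambda l:np.mean([P(*q,.049)[:2] for q in l],0)
def f(r):
    e=[P(590,218,.022)[:2]-w(r,.064,-.14),P(578,358,.022)[:2]-w(r,-.064,-.14)]
    e+=[g([(251,269),(262,353)])-w(r,0,.134),g([(385,264),(389,347)])-w(r,0,.028)]
    e+=[(P(475,274,.042)[:2]+P(477,321,.042)[:2])/2-w(r,0,-.045)]
    return np.concatenate(e)
r=least_squares(f,[.55,-.05,.3]).x;print(r,(f(r)*1000).round(1))
c,s=np.cos(r[2]),np.sin(r[2])
inv=lambda q:np.array([[c,s],[-s,c]])@(q[:2]-r[:2])
for n,u,v,z in [("a",475,274,.042),("b",477,321,.042),("lane",376,295,.042),("knob",274,316,.068),("cornerUL",260,227,.022)]:
    q=P(u,v,z);print(n,q.round(4),(inv(q)*1000).round(1))
np.save("rack.npy",r)
E
```

```text
[ 0.55219507 -0.04944074  0.32510787] [-2.5 -1.   0.9  1.  -0.5 -1.6 -0.1 -0.1  2.1  1.7]
a [ 0.5872 -0.0831  0.042 ] [ 22.4 -43.1]
b [ 0.5502 -0.0977  0.042 ] [-17.3 -45.1]
lane [ 0.5479 -0.0121  0.042 ] [ 7.9 36.8]
knob [0.5176 0.0577 0.068 ] [  1.4 112.6]
cornerUL [0.5709 0.0946 0.022 ] [ 63.8 130.6]
```

```bash
cat >> h.py <<'E'
r=np.load("rack.npy");_c,_s=np.cos(r[2]),np.sin(r[2]);Rr=np.array([[_c,-_s],[_s,_c]])
def W(x,y,z): # rack mm -> world
    q=r[:2]+Rr@(np.array([x,y])/1000);return [q[0],q[1],z]
def inv(q): return Rr.T@(np.asarray(q)[:2]-r[:2])*1000
def F(s): return Rr.T@s["contact_force"][:2]
E
python3 - <<'E'
import cv2
from h import *
from bench import env,eyes,monitor
env.close_gripper(30)
env.reach(W(-20,0,.08),Q(r[2]))
print("down",env.movel(W(-20,0,.028),.08,guard=5),monitor.sense()["contact_force"])
print("push",env.movel(W(-20,-50,.028),.04,guard=6),F(monitor.sense()),inv(monitor.sense()["position"]))
env.movel(W(-20,-40,.028),.08)
env.movel(W(-20,-40,.08),.15)
env.reach(W(30,-40,.231),Q(r[2]))
d=eyes.grab_frame("wrist");np.savez("pics/w2.npz",**d);cv2.imwrite("pics/w2.png",cv2.resize(d["frame"][:,:,::-1],(800,600),interpolation=2))
print(monitor.sense()["clock"])
E
```

```text
down False [-0.72927795 -0.20351145  0.3717558 ]
push False [0.37666314 0.35813657] [-19.97867752 -49.85098065]
7.6583
```

View pics/w2.png

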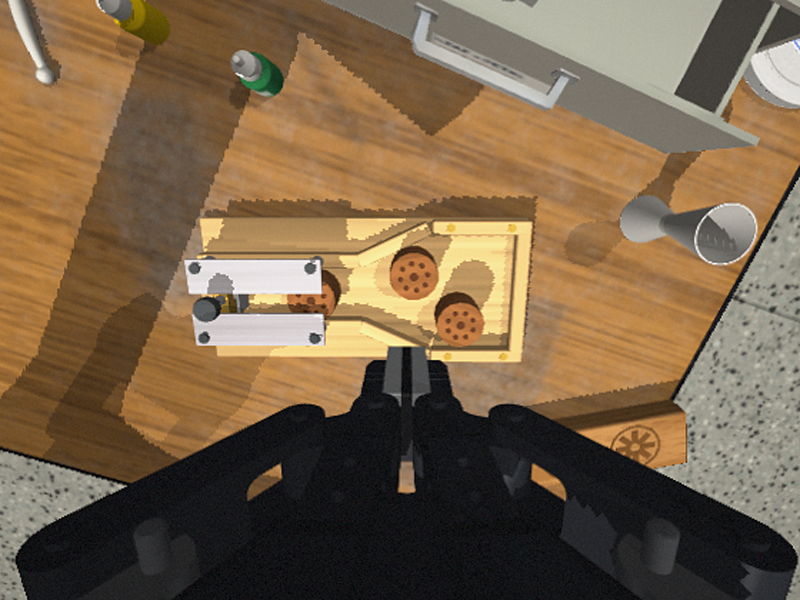

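Disc B is back at (460,324). Disc A is still at about (414,274), and the mouth is free.

```bash
python3 - <<'E'
from h import *
d=dict(np.load("pics/w2.npz"));k=1.4286
for n,u,v,z in [("a",414,272,.042),("b",460,323,.042),("lane",315,296,.042),("knob",206,309,.068),("c1",535,222,.022),("c2",521,361,.022),("s1",185,262,.049),("s2",196,346,.049),("s3",321,259,.049),("s4",325,344,.049),("f",406,349,.23)]:
    print(n,inv(pt(d,u/k,v/k,z)).round(1))
E
```

```text
a [ 23.6 -44.6]
b [-19.2 -82.5]
lane [ 3.8 35.1]
knob [  1.  111.8]
c1 [  60.9 -143.3]
c2 [ -62.2 -140.9]
s1 [ 33.1 132.7]
s2 [-36.8 133.6]
s3 [35.4 27.2]
s4 [-34.9  27.7]
f [ 37.7 -38.5]
```

```bash
python3 - <<'E'
import cv2
from h import *
from bench import env,eyes,monitor
env.reach(W(22,-88,.08),Q(r[2]))
print("down",env.movel(W(22,-88,.028),.08,guard=5))
for x,y in [(20,-78),(0,-38),(0,-20)]:
    g=env.movel(W(x,y,.028),.03,guard=6); s=monitor.sense(); print(g,F(s).round(2),inv(s["position"]).round(1))
    if g: break
s=monitor.sense();x,y=inv(s["position"])
env.movel(W(x,y-6,.028),.08); env.movel(W(x,y-6,.08),.15)
env.reach(W(30,-40,.231),Q(r[2]))
d=eyes.grab_frame("wrist");np.savez("pics/w3.npz",**d);cv2.imwrite("pics/w3.png",cv2.resize(d["frame"][:,:,::-1],(800,600),interpolation=2))
print(monitor.sense()["clock"])
E
```

```text
down False
False [-0.12 -0.1 ] [ 20.1 -77.9]
False [ 0.68 -0.27] [  0.  -38.1]
False [ 0.61 -0.34] [  0. -20.]
13.4833
```

View pics/w3.png

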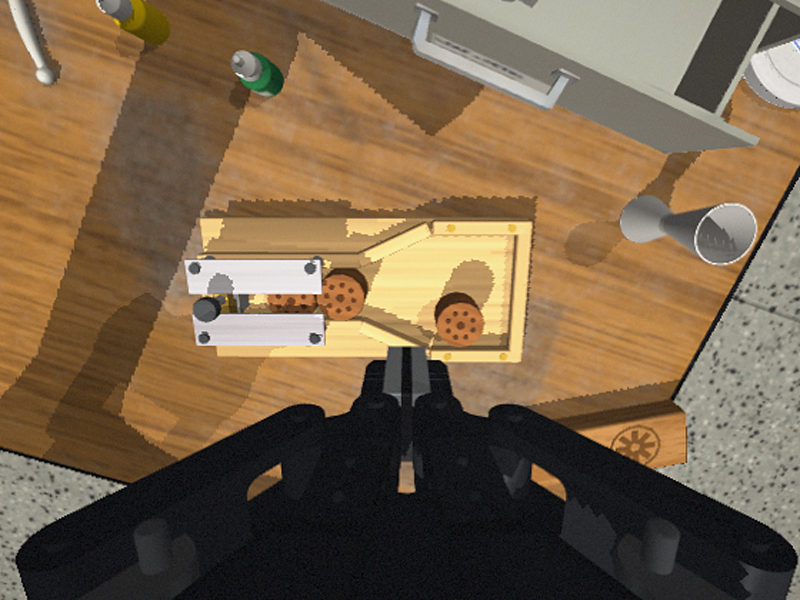

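Disc A is in the lane at (343,297), touching the lane disc. Disc B is unchanged at (460,324), so I'll push it in next.

```bash
python3 - <<'E'
import cv2
from h import *
from bench import env,eyes,monitor
env.reach(W(-19,-125,.08),Q(r[2]))
print("down",env.movel(W(-19,-125,.028),.08,guard=5))
for x,y,v in [(-18,-85,.03),(0,-52,.03),(0,-8,.01)]:
    g=env.movel(W(x,y,.028),v,guard=6); s=monitor.sense(); print(g,F(s).round(2),inv(s["position"]).round(1))
    if g: break
for i in range(3):
    env.hold(.2);s=monitor.sense(); print(F(s).round(2),inv(s["position"]).round(1),s["clock"])
d=eyes.grab_frame("wrist");np.savez("pics/w4.npz",**d);cv2.imwrite("pics/w4.png",cv2.resize(d["frame"][:,:,::-1],(800,600),interpolation=2))
E
```

```text
down False
False [-0.32  0.31] [-18.1 -85.1]
False [ 2.48 -4.54] [  0.2 -52.5]
True [ 2.83 -2.08] [  2.  -50.2]
[ 2.49 -2.24] [  2.  -50.3] 19.275
[ 2.99 -2.04] [  2.  -50.3] 19.475
[ 1.63 -2.43] [  2.  -50.2] 19.675
```

View pics/w4.png

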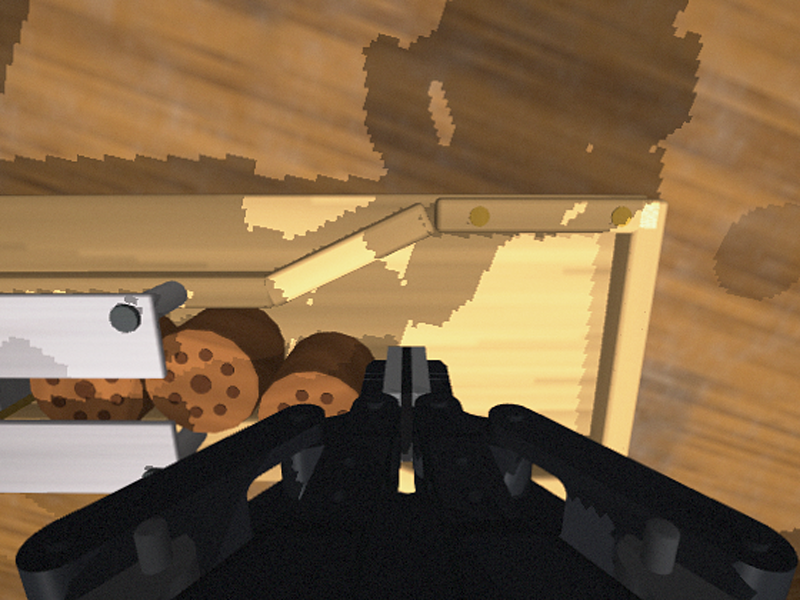

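The finger drifted off disc B's centre. B is still at about (311,410), offset to -x, and the finger's corner is wedging it. I'll back off, realign and push straight.

```bash
python3 - <<'E'
import cv2
from h import *
from bench import env,eyes,monitor
env.movel(W(2,-62,.028),.06); env.movel(W(-8,-62,.028),.06); env.hold(.1)
s=monitor.sense();print(F(s).round(2))
g=env.movel(W(-8,-8,.028),.012,guard=6); s=monitor.sense(); print(g,F(s).round(2),inv(s["position"]).round(1))
for i in range(3):
    env.hold(.2);s=monitor.sense(); print(F(s).round(2),inv(s["position"]).round(1),s["clock"])
d=eyes.grab_frame("wrist");np.savez("pics/w5.npz",**d);cv2.imwrite("pics/w5.png",cv2.resize(d["frame"][:,:,::-1],(800,600),interpolation=2))
E
```

```text
[0.04 0.84]
True [ 0.44 -3.29] [ -8.1 -32.1]
[ 0.26 -2.1 ] [ -8.  -32.1] 23.1917
[-0.67 -2.48] [ -8.  -32.1] 23.3917
[ 0.49 -2.53] [ -8.  -32.1] 23.5917
```

View pics/w5.png

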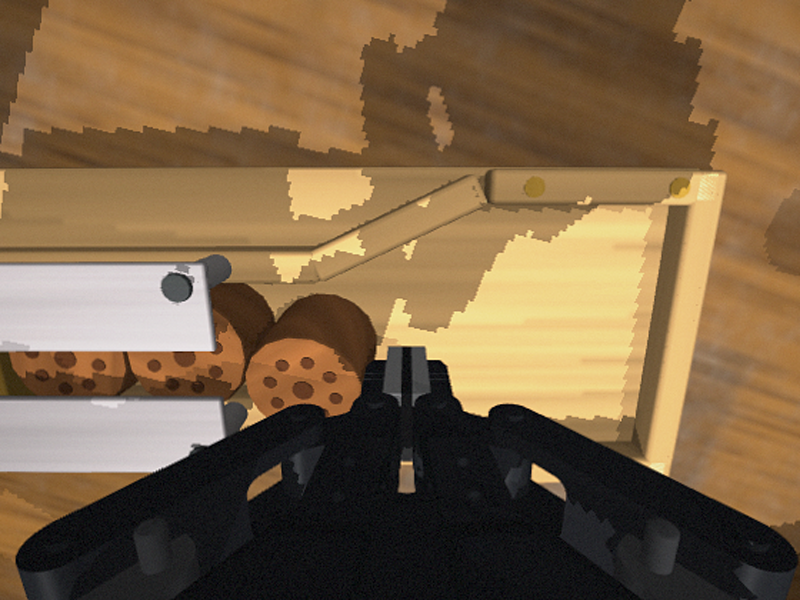

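B is now in line in the mouth at (305,385) and the row is closed up, but the force settles at only about 2.5–3 N. I'll raise it in small steps.

```bash
python3 - <<'E'
from h import *
from bench import env,eyes,monitor
y0=inv(monitor.sense()["position"])[1]
for i in range(16):
    env.movel(W(-8,y0+.3*(i+1),.028),.005,guard=5); env.hold(.1)
    s=monitor.sense();f=np.mean([F(s)[1]]+[(env.hold(.03),F(monitor.sense())[1])[1] for _ in range(3)])
    print(i,f.round(2),F(s).round(2),inv(s["position"]).round(2))
    if f<-6.5: break
env.hold(.4);s=monitor.sense();print(F(s).round(2),inv(s["position"]).round(2),s["clock"])
E
```

```text
0 -4.27 [-0.87 -4.64] [ -8.   -31.93]
1 -5.66 [ 0.19 -5.69] [ -7.93 -31.84]
2 -6.6 [-0.75 -6.88] [ -7.91 -31.78]
[-0.44 -6.27] [ -7.89 -31.79] 25.3917
```

```bash
python3 - <<'E'
import cv2
from h import *
from bench import env,eyes,monitor
env.movel(W(-8,-45,.028),.03); env.movel(W(-8,-45,.10),.15)
env.reach(W(30,10,.20),Q(r[2])); env.hold(.2)
d=eyes.grab_frame("wrist");np.savez("pics/w6.npz",**d)
c=[proj(d,W(x,y,.04)) for x in(-45,45) for y in(-50,140)];c=np.array(c)
u0,v0=np.maximum(c.min(0).astype(int),0);u1,v1=c.max(0).astype(int)
a=d["frame"][v0:v1,u0:u1,::-1];k=800/a.shape[1];print(u0,v0,k,a.shape)
cv2.imwrite("pics/w6.png",cv2.resize(a,None,fx=k,fy=k,interpolation=2)[:600])
E
```

```text
158 175 4.301075268817204 (81, 186, 3)
```

View pics/w6.png

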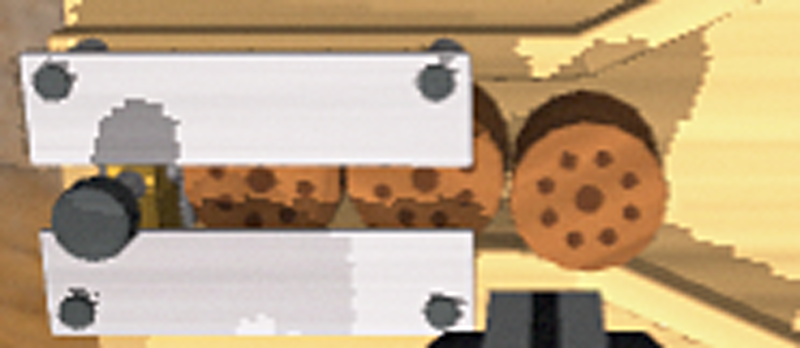

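The three discs are in single file: hub centres are at (262,180), (425,180) and (588,198) in the crop, and the first meets the steel pad at about x=183. I'll check the spacing in numbers.

```bash
python3 - <<'E'
from h import *
d=dict(np.load("pics/w6.npz"))
P=[inv(pt(d,158+u/4.301,175+v/4.301,z)) for u,v,z in [(262,180,.042),(425,180,.042),(588,198,.042),(95,217,.068)]]
print(np.round(P,1),np.linalg.norm(P[0]-P[1]),np.linalg.norm(P[2]-P[1]))
E
```

```text
[[ 1.800e+00  7.990e+01]
 [ 1.800e+00  4.000e+01]
 [-2.900e+00  1.000e-01]
 [ 1.300e+00  1.122e+02]] 39.92013846594216 40.17902281076148
```

Spacing is 40 mm, and the first disc is 32 mm and the last 112 mm from the stop bar. That is within limits, so I'm handing in.

```bash
python3 -c "
from bench import job
print(job.hand_in())"
```

```text
the job is handed in; nothing more can be done
None
```

I handed the job in: both discs are in the lane behind the first one and the row was pressed against the stop at about 6.5 N at the tool, but the hand-in returned no verdict.

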